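# Unstack the moulding forms into their frames

## Robot

A 6-joint arm with a two-finger parallel gripper is mounted at the origin on the work surface. World frame = base frame: x ahead of the robot, y to its left, z up, the work surface at z = 0. Lengths are in m, angles in degrees, forces in N, time in s.
With the tool pointing down it reaches from about 0.4 to 0.825 m from the base axis. Payload 7 kg.
Tool frame: the origin (TCP) lies on the centre line of the jaws, within the pads' length; the fingertips stand 8 mm ahead of it and the grasp point (between the pads) lies 11 mm behind it; z points along the fingers, y is the line along which they close (so a half turn about z gives the same grasp; the last joint's range is limited). The gripper opens to 88 mm and grips with 3 to 60 N. Pads are 19 mm wide; open, the fingers measure 130 mm over their backs; the gripper's body (78 mm by 193 mm) begins 47 mm behind the grasp point.
Start: joints at [82.225, 20.546, 0.682, 0, -70.136, -16.507], TCP at [0.278, 0.615, 0.235] pointing down, gripper open.
Joint ranges: [-176.03, 176.03], [-82.01, 121.73], [-58.28, 71.71], [-173.87, 95.51], [-174.79, -0.11], [-173.66, 173.66]. Speed limits (degrees/s): [136.94, 136.94, 172.46, 180, 180, 180].

## Interface

Orientations are given as [roll, pitch, yaw] about the fixed x, y, z axes, in that order (R = Rz(yaw) Ry(pitch) Rx(roll)).
In Python, from plant import ctrl, vision gives the robot as it stands. The module is installed in compiled form; this text tells all that it offers.
- The arm moves only by the tool move_arm, never from a script. Its argument "moves" is one flat list of numbers, 7 for each row, row after row: the finger opening in cm, from 0 to 8.76, then the shift along the tool's x, y, z in cm, then the turn, a rotation vector about the tool's x, y, z in rad. A call has 1 to 8 rows; each row shifts and turns the commanded pose from where the row before left it, along the tool's axes as they then stand; what a row does not reach is not made up. A row lasts 1/10 s, in which the tool goes at most 50 mm and 8.59 degrees, less where a joint would pass 70% of its speed; a pose out of reach is approached as far as the arm can. A call with a gripper value outside its range is refused whole. The fingers move at their own pace and stop on an object; the grip force is fixed at half the most. Time passes only in rows, so rows that do not move let the fingers close. It gives the time, the measured TCP pose, the force, the opening and the grip force at its end, in the units of the state.
- ctrl.get_obs(): the state, without advancing time (a new reading comes with each control period).
- vision.snapshot(name): name is "scene" or "side" or "wrist"; returns (picture, depth): 384x512x3 uint8, red, green, blue; 384x512 float32, m along the optical axis (not along the pixel's ray), 0 where there is no reading.
- vision.camera_model(name): a dict with "vertical_fov" (degrees; the focal length in pixels is half the picture's height over the tangent of half this angle, whatever the lens; pixels are square), "cx", "cy" (the principal point, pixels), "D" ([k1, k2, p1, p2, k3] as OpenCV has them; the pictures are not rectified), "cam_to_world" (4x4, takes a point from camera to world coordinates). Camera axes: x right, y down, z forward; pixel columns grow to the right and rows downward; lengths in m; the calibration is good to about 2 mm. A picture is of the moment at which its call begins: read the wrist's pose just before it. camera_model takes no time and is no camera call; for the wrist camera it gives the pose at the moment of the call.
- ctrl.close_job(): hands the job in; it is judged then, once.
The state is a dict: "clock": time; "joint_pos": joint angles; "qvel": joint speeds; "tau": joint torques, N m; "tool_pos": TCP position; "orientation": TCP orientation; "force": force on the tool from outside, world axes, zero at the start; "moment": the same for the moment, N m; "opening": finger opening in m; "gripper_force": force on a finger pad.
Only numpy, scipy, OpenCV 4.12 (cv2) and the standard library are available. Lean on these libraries where they do the work, as an engineer would, in place of code of your own. Each camera call takes 0.05 s, during which the arm holds its last target. There are 200 camera calls.

## Task

The four wooden leather-moulding forms are piled in one stack. Working from the top of the stack down, one at a time, set each form right side up and flat on the pad inside the frame whose opening has its shape, and let go of it before you take the next. Leave the little amber jar of dye standing where it is.

Things in the scene. Friction and masses are not known exactly. Their poses are not given: they have to be found in the camera images.
- form_round: Top of the stack: round form, a disc of 30 mm diameter; plain brown wood with a paler top face, 24 mm high, loose. Origin: centre of its underside; z is up through it. 
- form_square: Second from the top, under the round form: square form, 42 x 42 mm; plain brown wood with a paler top face, 24 mm high, loose. Origin: centre of its underside; z is up through it. x and y are square to its sides.
- form_oval: Third, under the square form: oblong form with straight sides and half-round ends, 90 mm long (y) and 54 mm wide (x); the flat parallel sides face +x and -x and are 36 mm long; plain brown wood with a paler top face, 24 mm high, loose. Origin: centre of its underside; z is up through it. 
- form_pouch: Bottom of the stack, on the table: rectangular form, 110 mm long (y) and 68 mm wide (x); plain brown wood with a paler top face, 24 mm high, loose. Origin: centre of its underside; z is up through it. 
- frame_round: Fixed moulding frame: light plywood plate 114 mm (x) by 156 mm (y) and 8 mm thick, on a dark rubber pad 4 mm thick that is the floor of its opening (12 mm high overall). Origin: centre of the pad's underside; the opening is centred on it. A form set inside stands 4 mm above the origin and sticks up 16 mm above the plate. Opening: round, 46 mm diameter.
- frame_square: Fixed moulding frame: light plywood plate 114 mm (x) by 156 mm (y) and 8 mm thick, on a dark rubber pad 4 mm thick that is the floor of its opening (12 mm high overall). Origin: centre of the pad's underside; the opening is centred on it. A form set inside stands 4 mm above the origin and sticks up 16 mm above the plate. Opening: square, 58 x 58 mm, its sides along x and y.
- frame_oval: Fixed moulding frame: light plywood plate 114 mm (x) by 156 mm (y) and 8 mm thick, on a dark rubber pad 4 mm thick that is the floor of its opening (12 mm high overall). Origin: centre of the pad's underside; the opening is centred on it. A form set inside stands 4 mm above the origin and sticks up 16 mm above the plate. Opening: oblong with half-round ends, 106 mm long (y) and 70 mm wide (x).
- frame_pouch: Fixed moulding frame: light plywood plate 114 mm (x) by 156 mm (y) and 8 mm thick, on a dark rubber pad 4 mm thick that is the floor of its opening (12 mm high overall). Origin: centre of the pad's underside; the opening is centred on it. A form set inside stands 4 mm above the origin and sticks up 16 mm above the plate. Opening: rectangle, 126 mm long (y) and 84 mm wide (x).
- dye_jar: Small amber glass jar with a black cap, 46 mm diameter, 55 mm high, standing loose among the frames: to be left alone. Origin: centre of its underside. Every other loose thing within 120 mm of a form or frame is lower than this jar.
Mind the look-alikes: they are no part of the job. What is shaped like the form_oval but red or white is not meant.

How it is judged:
By the outcome, as a careful person would: the job done as asked, in the order asked, and still so for the second after the job is handed in, with the robot touching nothing.
It also fails if it takes over 120 s, if anything falls off the work surface, if the arm or the gripper's body presses on something with over 40 N, if the wrist force passes 120 N, or if a joint passes its speed limit or range.

## Working session

There is one attempt and no reset: what is moved stays moved. The work goes in short steps, Python scripts to look and compute and a tool call to move; the robot and the scene stay as the last step left them, time stands still between calls to the robot, and variables do not carry over. Pictures are saved under pics/ and viewed, at most 15 in all, crops included, and the job is handed in when it is done.

Besides the shell and the picture viewer there is one more tool, called by a JSON object that holds its "method" and its "body", one argument or row to a line. move_arm: Moves the arm, as the interface text tells. Its arguments: {"type":"object","properties":{"moves":{"type":"array"}},"required":["moves"]}

```bash
mkdir -p pics; cat > h.py <<'E'
import numpy as np, cv2
from plant import ctrl, vision
def snap(n):
    m=vision.camera_model(n); p,d=vision.snapshot(n); return m,p,d
def K(m,sh=(384,512)):
    f=sh[0]/2/np.tan(np.radians(m["vertical_fov"])/2)
    return np.array([[f,0,m["cx"]],[0,f,m["cy"]],[0,0,1.]])
def cloud(m,d):
    h,w=d.shape; u,v=np.meshgrid(np.arange(w),np.arange(h))
    uv=np.stack([u,v],-1).reshape(-1,1,2).astype(float)
    r=cv2.undistortPoints(uv,K(m),np.array(m["D"],float)).reshape(h,w,2)
    P=np.dstack([r*d[...,None],d,np.ones_like(d)])
    W=(P@np.array(m["cam_to_world"]).T)[...,:3]; W[d==0]=np.nan
    return W
def save(n,p): cv2.imwrite("pics/"+n,p[...,::-1])
E
python3 - <<'E'
from h import *
for n in("scene","side"):
    m,p,d=snap(n); np.savez(n+".npz",W=cloud(m,d),p=p); save(n+".png",p); print(n,np.array(m["cam_to_world"])[:3,3])
o=ctrl.get_obs();print(o)
E
```

```text
scene [1.3436872  0.45023868 0.84882259]
side [ 0.159902   -0.81370897  0.90731449]
{'clock': 0.1, 'joint_pos': array([ 8.22270054e+01,  2.05878191e+01,  6.38041477e-01, -1.77245782e-02,
       -7.01355111e+01, -1.65070749e+01]), 'qvel': array([-0.0164644 , -0.02436089,  0.13245803,  0.1013186 , -0.06862858,
       -0.02744008]), 'tau': array([-8.28234788e-04, -5.84165096e+01,  2.93749058e+01,  7.01536417e+00,
        1.01521148e-02, -5.00797807e-05]), 'tool_pos': array([0.27740403, 0.61488874, 0.23370344]), 'orientation': array([ 1.79913492e+02, -8.25936454e-03, -2.42860984e+01]), 'force': array([0.69036098, 0.21608463, 0.6061814 ]), 'moment': array([ 0.01409153, -0.01508934, -0.01144563]), 'gripper_force': 0.0, 'opening': 0.08772484531742987}
```

View pics/scene.png

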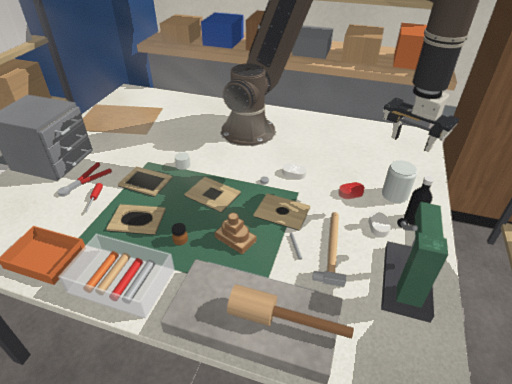

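View pics/side.png

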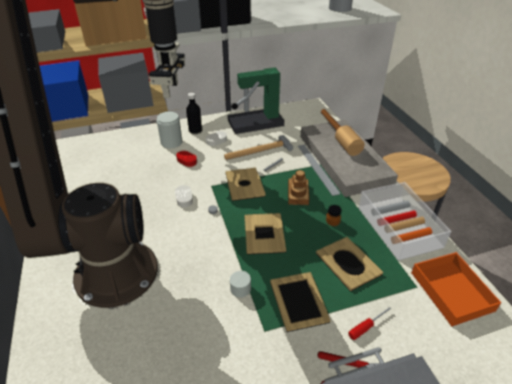

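The scene shows the stack at (235,230), the frames round (283,210), square (212,193), pouch (145,181) and oval (136,219), and the jar at (180,234). In the side view the stack is at (298,188). The red (350,190) and white (293,171) oblongs are look-alikes off the mat. They have the wrong colour, so the brown stack is the one meant. I'll confirm this in an enlarged crop.

```bash
python3 - <<'E'
from h import *
s=np.load("scene.npz"); t=np.load("side.npz")
a=cv2.resize(s['p'][150:260,100:320],None,fx=3.6,fy=3.6,interpolation=2)[:300]
save("crop1.png",cv2.resize(s['p'][155:255,110:320],(798,380),interpolation=2))
# top-down rectified view from both depth maps: x 0.3..0.95, y -0.4..0.5
for n,D in(("scene",s),("side",t)):
    W=D['W'];p=D['p']
    ok=np.isfinite(W[...,2])
    for (u,v) in ({"scene":[(233,217),(235,230),(235,240),(283,210),(212,193),(145,181),(136,219),(180,228),(290,230)],"side":[(298,174),(298,190),(243,183),(264,233),(299,300),(349,262),(334,209)]}[n]):
        print(n,u,v,np.round(W[v,u],3),p[v,u])
E
```

```text
scene 233 217 [0.619 0.159 0.094] [195 164 125]
scene 235 230 [0.642 0.173 0.067] [112  84  59]
scene 235 240 [0.65  0.175 0.034] [109  82  59]
scene 283 210 [0.447 0.27  0.001] [33 33 35]
scene 212 193 [0.443 0.014 0.004] [62 62 56]
scene 145 181 [ 0.456 -0.244  0.004] [61 62 57]
scene 136 219 [ 0.639 -0.169  0.005] [33 35 30]
scene 180 228 [0.673 0.011 0.054] [38 37 37]
scene 290 230 [ 0.526  0.312 -0.002] [167 164 152]
side 298 174 [0.609 0.154 0.097] [146 110  69]
side 298 190 [0.603 0.131 0.049] [137 105  68]
side 243 183 [0.457 0.279 0.001] [15 15 14]
side 264 233 [0.447 0.016 0.008] [15 16 15]
side 299 300 [ 0.458 -0.241  0.004] [16 15 14]
side 349 262 [ 0.642 -0.166  0.008] [14 15 13]
side 334 209 [0.672 0.006 0.054] [16 15 17]
```

View pics/crop1.png

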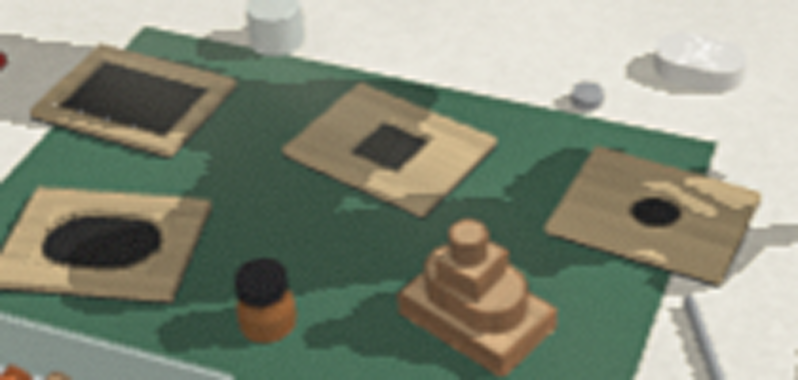

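The crop confirms a brown stack of four forms (disc, square, oval, rectangle) and four plywood frames with dark openings, with the jar between the oval frame and the stack. Next I'll fit frame and form poses by colour segmentation on known-height planes.

```bash
cat >> h.py <<'E'
def plane(m,uv,z):
    r=cv2.undistortPoints(np.array(uv,float).reshape(-1,1,2),K(m),np.array(m["D"],float)).reshape(-1,2)
    T=np.array(m["cam_to_world"]); d=np.c_[r,np.ones(len(r))]@T[:3,:3].T
    return (T[:3,3]+d*((z-T[2,3])/d[:,2])[:,None])
def wood(p):
    h=cv2.cvtColor(p,cv2.COLOR_RGB2HSV).astype(int)
    return ((h[...,0]<22)&(h[...,0]>8)&(h[...,1]>55)&(h[...,2]>50)).astype(np.uint8)
def rect(P):
    (c,wh,a)=cv2.minAreaRect((P[:,:2]*1000).astype(np.float32)); 
    if wh[0]>wh[1]: a-=90   # a = angle of short side (x) 
    a=(a+90)%180-90
    return np.round(c,1),np.round(sorted(wh),1),round(a,1)
E
python3 - <<'E'
from h import *
for n in("scene","side"):
    s=np.load(n+".npz");p=s['p'];W=s['W'];m=vision.camera_model(n)
    mk=wood(p); k,l,st,_=cv2.connectedComponentsWithStats(mk,connectivity=4)
    for i in range(1,k):
        if st[i,4]<150: continue
        v,u=np.where(l==i); Q=plane(m,np.c_[u,v],.012)
        if (abs(Q[:,0].mean()-.55)<.2) and abs(Q[:,1].mean())<.4: print(n,st[i],*rect(Q))
    # stack layers by depth
    for z,nm in((.096,'round'),(.072,'sq'),(.048,'oval'),(.024,'pouch')):
        q=(abs(W[...,2]-z)<.005)&(abs(W[...,0]-.62)<.09)&(abs(W[...,1]-.15)<.09)&(mk>0)
        v,u=np.where(q); print(n,nm,len(v),*rect(plane(m,np.c_[u,v],z)),np.round(W[q].mean(0),3)if len(v) else'')
E
```

```text
scene [118 167  54  29 508] [ 461.4 -240.5] [120.1 161.4] -4.1
scene [185 177  55  35 898] [452.2  18. ] [119.9 157.9] -14.0
scene [ 254  194   56   36 1144] [461.6 269.2] [122.2 155.7] -5.4
scene [107 205  58  29 965] [ 642.8 -164.6] [120.3 158.4] 12.4
scene [215 213  41  41 962] [596.4 160.3] [118.7 140.3] -20.9
scene round 66 [619.3 158. ] [26.1 29.4] -70.3 [0.618 0.157 0.095]
scene sq 98 [619.7 159.8] [43.  43.5] -16.0 [0.625 0.162 0.071]
scene oval 183 [623.8 161.7] [54.6 87.2] -4.2 [0.628 0.172 0.047]
scene pouch 254 [622.7 162.3] [ 69.1 110.3] -18.7 [0.638 0.173 0.023]
side [226 168  38  32 861] [457.7 267.8] [112.6 163.1] -6.1
side [288 171  21  34 586] [628.4 188.1] [ 68.8 182.5] -21.0
side [ 246  214   39   39 1148] [447.6  14.5] [110.6 158.4] -14.0
side [ 317  238   65   52 1248] [ 636.9 -169.2] [113.5 156.7] 11.8
side [ 271  274   59   58 1072] [ 456.  -246.3] [115.2 158.4] -4.4
side round 45 [615.1 153.7] [24.8 32.8] -11.1 [0.616 0.155 0.096]
side sq 63 [615.8 155.7] [40.9 48.7] -12.7 [0.611 0.15  0.072]
side oval 110 [614.2 155.9] [50.9 83. ] -23.0 [0.605 0.142 0.048]
side pouch 161 [617.7 158.4] [ 64.5 115.5] -21.1 [0.607 0.136 0.024]
```

Both cameras agree within a few mm. I'll check heights along the way to the stack.

```bash
cat >> h.py <<'E'
def go(x,y,z,yaw):
    o=ctrl.get_obs(); t=np.radians(o['orientation'][2]); d=np.array([x,y,z])-o['tool_pos']
    c,s=np.cos(t),np.sin(t); tz=-(yaw-o['orientation'][2]); tz=(tz+180)%360-180
    print("tool shift cm",np.round(100*np.array([c*d[0]+s*d[1],s*d[0]-c*d[1],-d[2]]),2),"turn z rad",round(np.radians(tz),3),"now",np.round(o['tool_pos'],4),np.round(o['orientation'],1))
E
python3 - <<'E'
from h import *
for n in("scene","side"):
    W=np.load(n+".npz")['W']; 
    a=np.array([.277,.615]);b=np.array([.618,.157]);u=(b-a)/np.linalg.norm(b-a)
    r=W[...,:2]-a; t=r@u; q=abs(r[...,0]*u[1]-r[...,1]*u[0])
    for lo in np.arange(0.15,.65,.1):
        k=(t>lo)&(t<lo+.1)&(q<.13)&(W[...,2]>-.05); print(n,round(lo,2),round(np.nanmax(W[...,2][k]),3))
go(.618,.157,.30,-16)
E
```

```text
scene 0.15 0.028
scene 0.25 0.027
scene 0.35 0.017
scene 0.45 0.072
scene 0.55 0.099
side 0.15 0.03
side 0.25 0.03
side 0.35 0.019
side 0.45 0.073
side 0.55 0.099
tool shift cm [49.88 27.73 -6.63] turn z rad -0.145 now [0.2774 0.6149 0.2337] [179.9  -0.  -24.3]
```

Path is clear at this height.

{"method": "move_arm", "body": {
  "moves": [8.7,3.6,2.0,-0.5,0,0,0,8.7,3.6,2.0,-0.5,0,0,0,8.7,3.6,2.0,-0.5,0,0,0,8.7,3.6,2.0,-0.5,0,0,0,8.7,3.6,2.0,-0.5,0,0,0,8.7,3.6,2.0,-0.5,0,0,0,8.7,3.6,2.0,-0.5,0,0,0]
}}

```text
clock: 0.8
tool_pos: [0.4503, 0.3824, 0.2695]
orientation: [180.0, 0.0, -24.3]
force: [0.8, -0.1, -0.0]
opening: 0.0867
gripper_force: 0.0
```

{"method": "move_arm", "body": {
  "moves": [8.7,3.5,2.0,-0.5,0,0,0,8.7,3.5,2.0,-0.5,0,0,0,8.7,3.5,2.0,-0.5,0,0,0,8.7,3.5,2.0,-0.5,0,0,0,8.7,3.5,2.0,-0.5,0,0,0,8.7,3.5,2.0,-0.5,0,0,0,8.7,3.0,1.5,0,0,0,0,8.7,0.6,0.2,0,0,0,-0.145]
}}

```text
clock: 1.6
tool_pos: [0.619, 0.155, 0.2988]
orientation: [179.9, 0.0, -16.1]
force: [-0.6, 0.2, 0.3]
opening: 0.0869
gripper_force: 0.0
```

```bash
python3 - <<'E'
from h import *
go(.618,.157,.30,-16)
m,p,d=snap("wrist"); save("w1.png",p); print(np.round(m["cam_to_world"],3)); np.savez("w1.npz",p=p,W=cloud(m,d))
import pickle; pickle.dump(m,open("w1.pkl","wb"))
E
```

```text
tool shift cm [-0.15 -0.16 -0.12] turn z rad -0.002 now [0.619  0.155  0.2988] [179.9   0.  -16.1]
[[-0.277 -0.924 -0.262  0.689]
 [-0.961  0.267  0.075  0.135]
 [ 0.     0.273 -0.962  0.45 ]
 [ 0.     0.     0.     1.   ]]
```

View pics/w1.png

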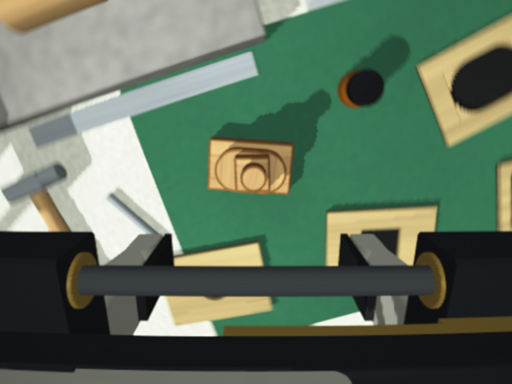

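The wrist view shows the stack at (250,166), with the round form on top at (254,177), the jar at (362,88) and the frames around them. I'll fit each layer from the depth.

```bash
cat >> h.py <<'E'
def layers(m,p,W,cx,cy,names):
    H={'round':.096,'sq':.072,'oval':.048,'pouch':.024}
    for nm in names:
        z=H[nm]; q=(abs(W[...,2]-z)<.007)&(abs(W[...,0]-cx)<.1)&(abs(W[...,1]-cy)<.1)
        q=cv2.morphologyEx((q&(wood(p)>0)).astype(np.uint8),cv2.MORPH_OPEN,np.ones((3,3)))
        v,u=np.where(q); P=plane(m,np.c_[u,v],z); print(nm,len(v),*rect(P),"dz",np.round(np.median(W[...,2][q>0]),4))
E
python3 - <<'E'
from h import *
import pickle
m=pickle.load(open("w1.pkl","rb"));s=np.load("w1.npz");W=s['W'];p=s['p']
layers(m,p,W,.62,.157,['round','sq','oval','pouch'])
go(.618,.157,.115+.0,-16)
E
```

```text
round 564 [616.3 158.6] [28.7 29.2] 73.9 dz 0.0971
sq 653 [615.8 160.8] [41.4 41.8] 73.9 dz 0.073
oval 1357 [617.2 163.2] [53.  88.6] -16.1 dz 0.0491
pouch 1398 [617.1 163.7] [ 67.4 109. ] -20.4 dz 0.0252
tool shift cm [-0.12 -0.11 18.36] turn z rad 0.012 now [0.6188 0.1556 0.2986] [ 1.799e+02  1.000e-01 -1.530e+01]
```

{"method": "move_arm", "body": {
  "moves": [8.7,-0.3,-0.2,4.0,0,0,0,8.7,0,0,4.0,0,0,0,8.7,0,0,4.0,0,0,0,8.7,0,0,3.0,0,0,0,8.7,0,0,2.0,0,0,0,8.7,0,0,1.0,0,0,0,8.7,0,0,0,0,0,0]
}}

```text
clock: 2.35
tool_pos: [0.6143, 0.1607, 0.1181]
orientation: [179.9, 0.1, -16.0]
force: [-0.4, -0.6, -0.6]
opening: 0.0868
gripper_force: 0.0
```

```bash
python3 - <<'E'
from h import *
go(.6163,.1585,.091,-16)
E
```

```text
tool shift cm [0.25 0.16 2.71] turn z rad -0.001 now [0.6143 0.1607 0.1181] [ 1.799e+02  1.000e-01 -1.600e+01]
```

{"method": "move_arm", "body": {
  "moves": [8.7,0.2,0.1,1.2,0,0,0,8.7,0,0,1.0,0,0,0,8.7,0,0,0.5,0,0,0,8.7,0,0,0,0,0,0]
}}

```text
clock: 2.75
tool_pos: [0.6165, 0.159, 0.0918]
orientation: [180.0, 0.1, -16.0]
force: [-0.3, -0.5, -0.6]
opening: 0.0869
gripper_force: 0.0
```

```bash
python3 - <<'E'
from h import *
for i in range(2): go(.6163,.1585,.091,-16); vision.snapshot("wrist")
E
```

```text
tool shift cm [-0.01  0.05  0.08] turn z rad 0.0 now [0.6165 0.159  0.0918] [ 1.8e+02  1.0e-01 -1.6e+01]
tool shift cm [-0.04  0.07  0.14] turn z rad 0.0 now [0.6168 0.1591 0.0924] [180.   0. -16.]
```

{"method": "move_arm", "body": {
  "moves": [2.0,0,0.05,0.1,0,0,0,2.0,0,0,0,0,0,0,2.0,0,0,0,0,0,0,2.0,0,0,0,0,0,0,2.0,0,0,0,0,0,0,2.0,0,0,0,0,0,0,2.0,0,0,0,0,0,0,2.0,0,0,0,0,0,0]
}}

```text
clock: 3.65
tool_pos: [0.6168, 0.1587, 0.0916]
orientation: [180.0, -0.0, -16.0]
force: [0.2, -0.2, 0.2]
opening: 0.0289
gripper_force: 30.1
```

{"method": "move_arm", "body": {
  "moves": [2.0,0,0,-1.0,0,0,0,2.0,0,0,-2.5,0,0,0,2.0,0,0,-4.0,0,0,0,2.0,-3.0,-1.0,-4.0,0,0,0,2.0,-4.0,-1.4,-1.0,0,0,0,2.0,-4.2,-1.4,0,0,0,0,2.0,-4.0,-1.3,0,0,0,0,2.0,-3.0,-1.0,0,0,0,0]
}}

```text
clock: 4.45
tool_pos: [0.4574, 0.268, 0.217]
orientation: [-179.9, -0.0, -15.9]
force: [-0.1, 0.9, -0.4]
opening: 0.0289
gripper_force: 30.0
```

```bash
cat >> h.py <<'E'
def frame(m,p,cx,cy,tag):
    mk=wood(p); k,l,st,_=cv2.connectedComponentsWithStats(mk,connectivity=4)
    for i in range(1,k):
        if st[i,4]<1500: continue
        v,u=np.where(l==i); Q=plane(m,np.c_[u,v],.012)
        if np.hypot(*(np.median(Q[:,:2],0)-[cx,cy]))<.08: print(tag,st[i],"plate",*rect(Q))
    dk=((p.max(2)<70)).astype(np.uint8); k,l,st,_=cv2.connectedComponentsWithStats(dk)
    for i in range(1,k):
        if st[i,4]<200: continue
        v,u=np.where(l==i); Q=plane(m,np.c_[u,v],.012)
        if np.hypot(*(Q[:,:2].mean(0)-[cx,cy]))<.04: print(tag,st[i],"opening",*rect(Q))
E
python3 - <<'E'
from h import *
go(.4585,.268,.23,-16)
m,p,d=snap("wrist"); save("w2.png",p); frame(m,p,.4585,.268,"round")
go(.4585,.268,.23,-16)
E
```

```text
tool shift cm [ 0.11 -0.03 -1.3 ] turn z rad 0.001 now [0.4574 0.268  0.217 ] [-179.9   -0.   -15.9]
round [ 235  160   39   36 1097] opening [453.9 271.5] [40.5 41.2] -61.0
tool shift cm [ 0.36  0.05 -1.29] turn z rad 0.002 now [0.4552 0.2694 0.2171] [-179.9    0.   -15.9]
```

View pics/w2.png

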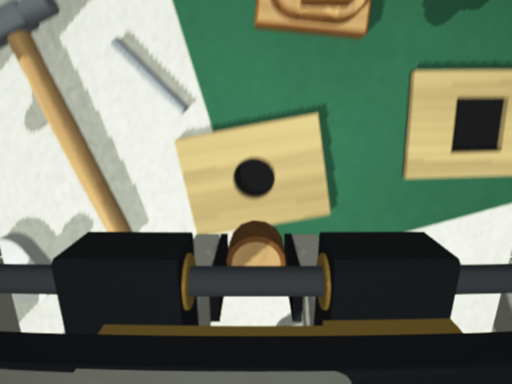

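The wrist view shows the held disc upright at (258,245) and the round opening at (254,178). Plate corners are near (320,113), (176,142) and (330,214). I'll cross-check with the plate diagonal.

```bash
python3 - <<'E'
from h import *
m,p,d=snap("wrist")
q=wood(p).copy(); q[222:]=0; q[:70]=0; q[:,380:]=0
k,l,st,_=cv2.connectedComponentsWithStats(q,connectivity=4); i=1+np.argmax(st[1:,4]); print(st[i])
v,u=np.where(l==i); Q=plane(m,np.c_[u,v],.012); print(rect(Q))
pts=plane(m,[(320,113),(176,142),(330,214)],.012); print(np.round(pts,4)); print("mid",(pts[1]+pts[2])/2,np.linalg.norm(pts[1]-pts[2]),np.linalg.norm(pts[0]-pts[1]),np.linalg.norm(pts[0]-pts[2]))
W=cloud(m,d); print("plate z",np.nanmedian(W[150:160,190:220,2]),"pad",np.nanmedian(W[170:186,248:260,2]))
r=W[258:264,250:266]; print("form top",np.nanmedian(r.reshape(-1,3),0))
go(.4585,.268,.23,-16)
E
```

```text
[  27   70  103  152 4078]
(array([535.1, 449.2]), array([ 29. , 190.3]), -84.0)
[[0.4995 0.1867 0.012 ]
 [0.5124 0.3431 0.012 ]
 [0.3868 0.2009 0.012 ]]
mid [0.44957372 0.27201032 0.012     ] 0.18976138473416546 0.15696106957869718 0.11354916095315495
plate z 0.013125339755092669 pad 0.0049799371003018955
form top [0.45494853 0.26832189 0.22292406]
tool shift cm [ 0.18  0.03 -1.28] turn z rad 0.004 now [0.4568 0.2688 0.2172] [-179.9   -0.   -15.8]
```

{"method": "move_arm", "body": {
  "moves": [2.0,-0.3,-0.15,3.0,0,0,0,2.0,0,0,4.0,0,0,0,2.0,0,0,4.0,0,0,0,2.0,0,0,3.5,0,0,0,2.0,0,0,2.0,0,0,0,2.0,0,0,0.5,0,0,0,2.0,0,0,0,0,0,0]
}}

```text
clock: 5.25
tool_pos: [0.457, 0.2692, 0.0458]
orientation: [179.9, 0.0, -16.0]
force: [0.1, 0.6, 0.8]
opening: 0.0288
gripper_force: 30.0
```

```bash
python3 - <<'E'
from h import *
m,p,d=snap("wrist"); save("w3.png",cv2.resize(p[100:330,150:380],(690,690))[:600])
for i in range(3): go(.4535,.271,.0236,-16); vision.snapshot("wrist")
E
```

```text
tool shift cm [-0.41 -0.02  2.3 ] turn z rad 0.001 now [0.4574 0.2697 0.0466] [-180.   -0.  -16.]
tool shift cm [-0.42  0.02  2.35] turn z rad 0.001 now [0.4576 0.27   0.0471] [-1.799e+02 -1.000e-01 -1.600e+01]
tool shift cm [-0.41  0.03  2.37] turn z rad 0.001 now [0.4575 0.2702 0.0473] [-1.799e+02 -1.000e-01 -1.600e+01]
```

View pics/w3.png

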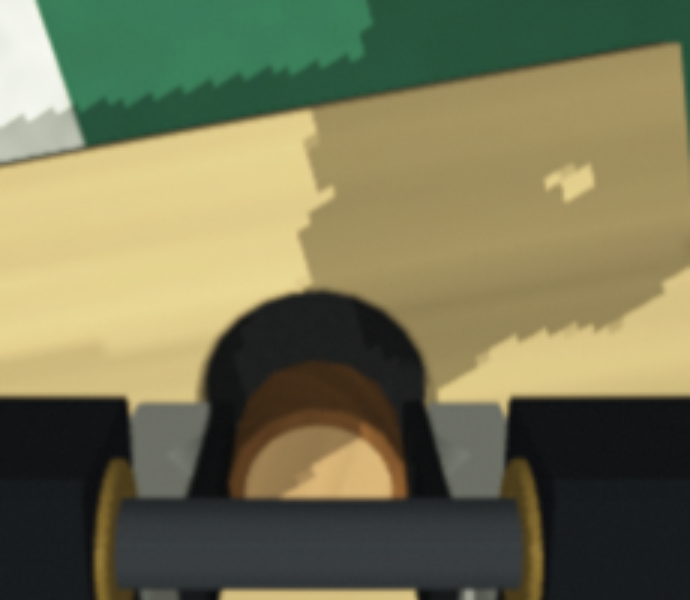

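The disc is above the opening, whose near rim is at full-picture (255,197) with sides at u=218 and 292. The near bottom edge of the disc is at (257,221). I'll compute the offset between them.

```bash
python3 - <<'E'
from h import *
m=vision.camera_model("wrist")
t=np.radians(-16); ex=np.array([np.cos(t),np.sin(t)]); ey=np.array([np.sin(t),-np.cos(t)])
o=ctrl.get_obs()['tool_pos'][:2]
f=lambda uv,z:(lambda P:(np.round((P-o)@ex*100,2),np.round((P-o)@ey*100,2)))(plane(m,[uv],z)[0,:2])
print("rim near",f((255,196.7),.012),"L",f((217.7,230),.012),"R",f((292.3,230),.012))
print("form near",f((256.7,220.7),.0275), "L",f((227,255),.0275),"R",f((285,255),.0275))
E
```

```text
rim near (np.float64(2.09), np.float64(-0.03)) L (np.float64(-0.01), np.float64(-2.3)) R (np.float64(-0.0), np.float64(2.23))
form near (np.float64(1.15), np.float64(0.07)) L (np.float64(-0.93), np.float64(-1.62)) R (np.float64(-0.92), np.float64(1.68))
```

The disc is centred within 2 mm, so I'll lower it.

{"method": "move_arm", "body": {
  "moves": [2.0,0.1,-0.1,1.0,0,0,0,2.0,0,0,0.8,0,0,0,2.0,0,0,0.4,0,0,0,2.0,0,0,0,0,0,0,2.0,0,0,0,0,0,0]
}}

```text
clock: 5.95
tool_pos: [0.4577, 0.2699, 0.0234]
orientation: [180.0, 0.0, -16.0]
force: [-0.1, 0.5, -0.6]
opening: 0.0289
gripper_force: 30.0
```

{"method": "move_arm", "body": {
  "moves": [2.0,0,0,0.1,0,0,0,2.0,0,0,0,0,0,0]
}}

```text
clock: 6.15
tool_pos: [0.4579, 0.27, 0.023]
orientation: [180.0, -0.0, -16.0]
force: [-2.2, -0.5, 4.1]
opening: 0.0289
gripper_force: 30.0
```

{"method": "move_arm", "body": {
  "moves": [5.5,0,0,0,0,0,0,5.5,0,0,0,0,0,0,5.5,0,0,0,0,0,0,5.5,0,0,-1.0,0,0,0,5.5,0,0,-3.0,0,0,0,8.7,0,0,-5.0,0,0,0,8.7,0,0,-5.0,0,0,0,8.7,0,0,-5.0,0,0,0]
}}

```text
clock: 6.95
tool_pos: [0.4576, 0.2696, 0.2156]
orientation: [-180.0, -0.0, -16.0]
force: [1.1, 1.8, -1.2]
opening: 0.0734
gripper_force: 0.0
```

```bash
python3 - <<'E'
from h import *
m,p,d=snap("wrist"); save("w4.png",p)
W=cloud(m,d);q=(abs(W[...,2]-.028)<.004)&(abs(W[...,0]-.455)<.03)&(abs(W[...,1]-.27)<.03)
v,u=np.where(q);print(rect(plane(m,np.c_[u,v],.028)),np.nanmedian(W[q],0))
go(.6158,.1608,.23,-16)
E
```

```text
(array([457. , 270.1]), array([28.5, 29.1]), 74.1) [0.45707106 0.27034138 0.02911451]
tool shift cm [17.92  6.46 -0.52] turn z rad 0.002 now [0.4611 0.272  0.2248] [-179.4   -0.5  -15.9]
```

View pics/w4.png

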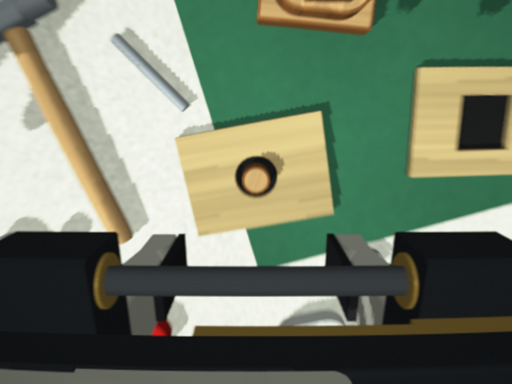

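The disc sits flat in the round opening at (256,177). Next is the square form.

{"method": "move_arm", "body": {
  "moves": [8.7,3.0,1.0,0,0,0,0,8.7,4.5,1.6,0,0,0,0,8.7,4.5,1.6,0,0,0,0,8.7,4.0,1.4,0,0,0,0,8.7,2.1,0.6,0,0,0,0,8.7,0,0,0,0,0,0,8.7,0,0,0,0,0,0]
}}

```text
clock: 7.7
tool_pos: [0.6147, 0.1601, 0.2128]
orientation: [180.0, 0.0, -16.0]
force: [-0.3, 0.1, -0.5]
opening: 0.087
gripper_force: 0.0
```

```bash
python3 - <<'E'
from h import *
m,p,d=snap("wrist"); layers(m,p,cloud(m,d),.616,.16,['sq','oval','pouch'])
for i in range(3): go(.6158,.1608,.0675,-16); vision.camera_model("wrist")
E
```

```text
sq 2040 [616.1 160.6] [41.4 41.5] -16.0 dz 0.0731
oval 2158 [616.5 162.9] [53.9 89.4] -18.4 dz 0.0492
pouch 2152 [617.3 163.7] [ 68.5 109.2] -20.8 dz 0.0252
tool shift cm [ 0.14 -0.05 14.55] turn z rad 0.0 now [0.6143 0.1607 0.213 ] [180.   0. -16.]
tool shift cm [ 0.14 -0.05 14.55] turn z rad 0.0 now [0.6143 0.1607 0.213 ] [180.   0. -16.]
tool shift cm [ 0.14 -0.05 14.55] turn z rad 0.0 now [0.6143 0.1607 0.213 ] [180.   0. -16.]
```

{"method": "move_arm", "body": {
  "moves": [8.7,0.15,0,3.0,0,0,0,8.7,0,0,4.0,0,0,0,8.7,0,0,4.0,0,0,0,8.7,0,0,2.3,0,0,0,8.7,0,0,1.2,0,0,0,8.7,0,0,0,0,0,0,8.7,0,0,0,0,0,0]
}}

```text
clock: 8.45
tool_pos: [0.6168, 0.161, 0.0692]
orientation: [-179.9, -0.1, -15.9]
force: [-0.9, -0.1, 0.3]
opening: 0.0875
gripper_force: 0.0
```

{"method": "move_arm", "body": {
  "moves": [3.0,0,0,0,0,0,0,3.0,0,0,0,0,0,0,3.0,0,0,0,0,0,0,3.0,0,0,0,0,0,0,3.0,0,0,0,0,0,0,3.0,0,0,0,0,0,0,3.0,0,0,0,0,0,0]
}}

```text
clock: 9.15
tool_pos: [0.6163, 0.1602, 0.0678]
orientation: [180.0, 0.0, -16.0]
force: [-0.8, 0.3, 0.1]
opening: 0.0417
gripper_force: 30.0
```

{"method": "move_arm", "body": {
  "moves": [3.0,0,0,-1.0,0,0,0,3.0,0,0,-3.0,0,0,0,3.0,0,0,-4.0,0,0,0,3.0,-1.0,1.5,-4.0,0,0,0,3.0,-2.6,4.0,-2.0,0,0,0,3.0,-2.8,4.2,0,0,0,0,3.0,-2.8,4.2,0,0,0,0,3.0,-2.8,4.3,0,0,0,0]
}}

```text
clock: 9.95
tool_pos: [0.4522, 0.0197, 0.2078]
orientation: [-180.0, -0.0, -16.0]
force: [0.0, -0.5, 0.0]
opening: 0.0414
gripper_force: 30.0
```

{"method": "move_arm", "body": {
  "moves": [3.0,0,0.2,0,0,0,-0.03,3.0,0,0,0,0,0,0,3.0,0,0,0,0,0,0]
}}

```text
clock: 10.25
tool_pos: [0.4539, 0.0192, 0.2079]
orientation: [-179.9, -0.1, -14.3]
force: [-0.9, -0.1, -0.1]
opening: 0.0416
gripper_force: 30.0
```

```bash
python3 - <<'E'
from h import *
m,p,d=snap("wrist"); save("w5.png",p); frame(m,p,.449,.016,"sq")
go(.449,.016,.0238,-14)
E
```

```text
sq [ 212  206   88   61 4043] plate [385.2  36.9] [73.4 99.5] -14.2
sq [ 233  157   52   49 2447] opening [446.9  17.9] [53.3 55.1] -14.3
tool shift cm [-0.4   0.45 18.38] turn z rad -0.005 now [0.454  0.0194 0.2076] [-180.    -0.   -14.3]
```

View pics/w5.png

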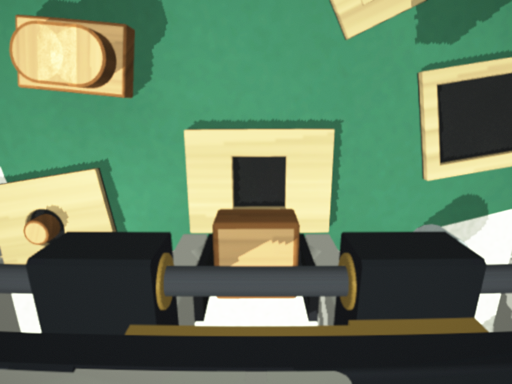

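The round is still in place. The square opening is at (259,181) and aligned. I'll approach low and check again.

{"method": "move_arm", "body": {
  "moves": [3.0,-0.3,0.15,3.0,0,0,0,3.0,-0.3,0.15,4.0,0,0,0,3.0,0,0,4.0,0,0,0,3.0,0,0,3.5,0,0,0,3.0,0,0,1.5,0,0,0,3.0,0,0,0,0,0,0,3.0,0,0,0,0,0,0]
}}

```text
clock: 11.0
tool_pos: [0.4473, 0.0179, 0.0471]
orientation: [179.9, 0.0, -14.2]
force: [0.4, -0.2, -0.4]
opening: 0.0416
gripper_force: 30.0
```

```bash
python3 - <<'E'
from h import *
m,p,d=snap("wrist"); save("w6.png",cv2.resize(p[130:330,120:390],(810,600))[:,:800])
go(.447,.018,.0238,-14)
E
```

```text
tool shift cm [-0.06  0.02  2.39] turn z rad -0.004 now [0.4477 0.0181 0.0477] [-180.    -0.   -14.2]
```

View pics/w6.png

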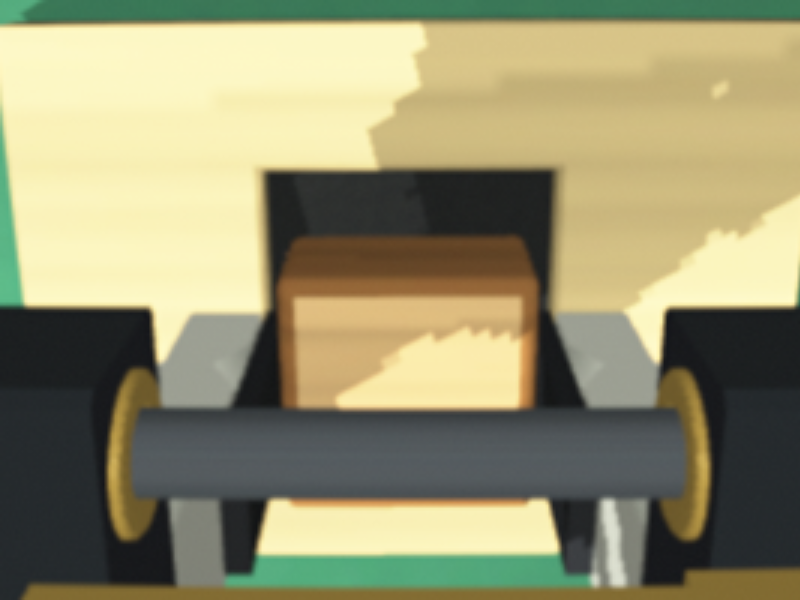

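Here the opening's near edge is at full v=187, u=208 to 305, and the form's near bottom edge is at v=209, u=218 to 294.

```bash
cat >>h.py <<'E'
def rel(pts):
    m=vision.camera_model("wrist"); o=ctrl.get_obs(); t=np.radians(o['orientation'][2])
    ex=np.array([np.cos(t),np.sin(t)]); ey=np.array([np.sin(t),-np.cos(t)])
    for u,v,z in pts:
        P=plane(m,[(u,v)],z)[0,:2]-o['tool_pos'][:2]; print((u,v),"tool cm",np.round([P@ex*100,P@ey*100],2))
E
python3 - <<'E'
from h import *
rel([(208,186.7,.012),(305,186.7,.012),(218.3,209,.028),(294,209,.028)])
E
```

```text
(208, 186.7) tool cm [ 2.69 -2.78]
(305, 186.7) tool cm [2.69 2.91]
(218.3, 209) tool cm [ 1.83 -2.02]
(294, 209) tool cm [1.83 2.11]
```

Aligned within 1 mm, so I'll lower and release.

{"method": "move_arm", "body": {
  "moves": [3.0,0,0,1.0,0,0,0,3.0,0,0,0.8,0,0,0,3.0,0,0,0.4,0,0,0,3.0,0,0,0.1,0,0,0,3.0,0,0,0,0,0,0,3.0,0,0,0,0,0,0]
}}

```text
clock: 11.65
tool_pos: [0.4468, 0.0175, 0.0243]
orientation: [-180.0, -0.0, -14.3]
force: [0.2, -0.7, 0.1]
opening: 0.0414
gripper_force: 30.0
```

{"method": "move_arm", "body": {
  "moves": [3.0,0,0,0.1,0,0,0,3.0,0,0,0,0,0,0]
}}

```text
clock: 11.85
tool_pos: [0.447, 0.0176, 0.0237]
orientation: [-180.0, -0.0, -14.2]
force: [-2.5, -0.1, 6.9]
opening: 0.0416
gripper_force: 30.0
```

{"method": "move_arm", "body": {
  "moves": [6.0,0,0,0,0,0,0,6.0,0,0,0,0,0,0,6.0,0,0,0,0,0,0,6.0,0,0,-1.0,0,0,0,6.0,0,0,-3.0,0,0,0,8.7,0,0,-5.0,0,0,0,8.7,0,0,-5.0,0,0,0,8.7,0,0,-5.0,0,0,0]
}}

```text
clock: 12.65
tool_pos: [0.446, 0.0171, 0.216]
orientation: [-180.0, -0.0, -14.3]
force: [2.2, 1.2, 0.9]
opening: 0.0783
gripper_force: 0.0
```

```bash
python3 - <<'E'
from h import *
m,p,d=snap("wrist"); W=cloud(m,d);q=(abs(W[...,2]-.028)<.004)&(abs(W[...,0]-.447)<.04)&(abs(W[...,1]-.018)<.04)
v,u=np.where(q);print(rect(plane(m,np.c_[u,v],.028)),np.nanmedian(W[q],0)); frame(m,p,.447,.018,'sq')
go(.6165,.163,.21,-107)
E
```

```text
(array([446.5,  18.2]), array([41.4, 42. ]), 75.8) [0.44719585 0.0179016  0.02911788]
sq [ 234  156   42   45 1738] plate [441.6  19.5] [45.1 50.1] 76.7
sq [230 150  52  49 801] opening [445.6  17.7] [53.9 56.4] -14.2
tool shift cm [ 12.58 -18.14   1.45] turn z rad 1.62 now [0.4502 0.0178 0.2245] [-179.7   -0.6  -14.2]
```

{"method": "move_arm", "body": {
  "moves": [8.7,2.0,-2.8,0,0,0,0,8.7,2.8,-4.0,0,0,0,0,8.7,2.8,-4.0,0,0,0,0,8.7,2.8,-4.0,0,0,0,0,8.7,2.5,-3.4,0,0,0,0,8.7,0,0,0,0,0,0.14,8.7,0,0,0,0,0,0.14,8.7,0,0,0,0,0,0.14]
}}

```text
clock: 13.5
tool_pos: [0.6164, 0.1622, 0.2131]
orientation: [179.9, 0.0, -38.6]
force: [-0.5, -0.6, 0.3]
opening: 0.0868
gripper_force: 0.0
```

{"method": "move_arm", "body": {
  "moves": [8.7,0,0,0,0,0,0.14,8.7,0,0,0,0,0,0.14,8.7,0,0,0,0,0,0.14,8.7,0,0,0,0,0,0.14,8.7,0,0,0,0,0,0.14,8.7,0,0,0,0,0,0.14,8.7,0,0,0,0,0,0.14,8.7,0,0,0,0,0,0.14]
}}

```text
clock: 14.3
tool_pos: [0.6163, 0.162, 0.2137]
orientation: [180.0, -0.0, -102.8]
force: [-0.0, 0.0, -0.2]
opening: 0.0864
gripper_force: 0.0
```

{"method": "move_arm", "body": {
  "moves": [8.7,0,0,0,0,0,0.08,8.7,0,0,0,0,0,0,8.7,0,0,0,0,0,0]
}}

```text
clock: 14.6
tool_pos: [0.6164, 0.162, 0.2135]
orientation: [-180.0, 0.0, -106.9]
force: [0.2, -0.7, -0.9]
opening: 0.0867
gripper_force: 0.0
```

```bash
python3 - <<'E'
from h import *
m,p,d=snap("wrist"); layers(m,p,cloud(m,d),.616,.16,['oval','pouch']); save("w7.png",p)
go(.6165,.163,.0437,-107)
E
```

```text
oval 2453 [614.6 163.1] [54.1 89.7] -21.1 dz 0.0492
pouch 1788 [616.1 163.5] [ 67.3 109.2] -20.8 dz 0.0252
tool shift cm [-0.09  0.02 16.97] turn z rad 0.001 now [0.6164 0.1621 0.2134] [-180.     0.  -106.9]
```

```bash
python3 - <<'E'
from h import *
m,p,d=snap("wrist"); W=cloud(m,d)
q=(abs(W[...,2]-.048)<.007)&(abs(W[...,0]-.615)<.1)&(abs(W[...,1]-.163)<.1)
q=cv2.morphologyEx(q.astype(np.uint8),cv2.MORPH_OPEN,np.ones((3,3)))
v,u=np.where(q); P=plane(m,np.c_[u,v],.048)[:,:2]; w,V=np.linalg.eigh(np.cov(P.T)); a=V[:,1]; print(len(v),P.mean(0),np.degrees(np.arctan2(a[1],a[0]))%180-90, np.sqrt(w)*4, rect(P[:0] if 0 else np.c_[P,P[:,0]]))
E
```

```text
4225 [0.61410195 0.16177035] -20.93023174122297 [0.05819697 0.09349065] (array([614.6, 163.1]), array([54.1, 89.7]), -20.9)
```

{"method": "move_arm", "body": {
  "moves": [8.7,0,0.1,3.0,0,0,0.05,8.7,0,0,4.5,0,0,0,8.7,0,0,4.5,0,0,0,8.7,0,0,3.0,0,0,0,8.7,0,0,1.5,0,0,0,8.7,0,0,0.4,0,0,0,8.7,0,0,0,0,0,0]
}}

```text
clock: 15.4
tool_pos: [0.6155, 0.1623, 0.0439]
orientation: [180.0, -0.0, -109.9]
force: [-0.3, 0.0, -0.3]
opening: 0.0869
gripper_force: 0.0
```

{"method": "move_arm", "body": {
  "moves": [4.4,0,0,0,0,0,0,4.4,0,0,0,0,0,0,4.4,0,0,0,0,0,0,4.4,0,0,0,0,0,0,4.4,0,0,0,0,0,0,4.4,0,0,0,0,0,0,4.4,0,0,0,0,0,0]
}}

```text
clock: 16.1
tool_pos: [0.6156, 0.1625, 0.0446]
orientation: [-180.0, 0.0, -109.9]
force: [-2.0, 0.4, 5.0]
opening: 0.0537
gripper_force: 30.0
```

{"method": "move_arm", "body": {
  "moves": [4.4,0,0,-1.0,0,0,0,4.4,0,0,-3.0,0,0,0,4.4,0,0,-4.5,0,0,0,4.4,0,0,-4.5,0,0,0,4.4,1.5,-0.6,-3.0,0,0,0,4.4,3.0,-1.4,0,0,0,0,4.4,3.7,-1.6,0,0,0,0,4.4,3.8,-1.7,0,0,0,0]
}}

```text
clock: 16.9
tool_pos: [0.6242, 0.0306, 0.205]
orientation: [-180.0, 0.0, -109.9]
force: [-0.4, 0.3, -1.0]
opening: 0.0538
gripper_force: 30.0
```

{"method": "move_arm", "body": {
  "moves": [4.4,3.8,-1.7,0,0,0,0,4.4,3.8,-1.7,0,0,0,0,4.4,3.8,-1.7,0,0,0,0,4.4,3.6,-1.6,0,0,0,0,4.4,2.2,-1.0,0,0,0,-0.14,4.4,0.9,-0.3,0,0,0,-0.14,4.4,0,0,0,0,0,-0.14,4.4,0,0,0,0,0,-0.14]
}}

```text
clock: 17.7
tool_pos: [0.6389, -0.1667, 0.2042]
orientation: [180.0, 0.0, -77.6]
force: [0.4, -0.6, -0.8]
opening: 0.0533
gripper_force: 30.0
```

{"method": "move_arm", "body": {
  "moves": [4.4,0,0,0,0,0,0,4.4,0,0,0,0,0,0]
}}

```text
clock: 17.9
tool_pos: [0.6391, -0.1659, 0.2043]
orientation: [180.0, 0.0, -78.1]
force: [0.3, -0.1, -0.1]
opening: 0.054
gripper_force: 30.0
```

```bash
python3 - <<'E'
from h import *
m,p,d=snap("wrist"); save("w8.png",p); frame(m,p,.638,-.167,"oval")
go(.638,-.167,.0245,-78)
E
```

```text
oval [ 199  163  114  104 8640] plate [ 629.5 -121. ] [120.3 127.8] -78.1
oval [ 216  127   82   60 2611] opening [ 641.8 -186.6] [61.9 87.2] -78.8
tool shift cm [ 0.1   0.14 17.97] turn z rad -0.001 now [ 0.6391 -0.1658  0.2042] [180.    0.  -78.1]
```

View pics/w8.png

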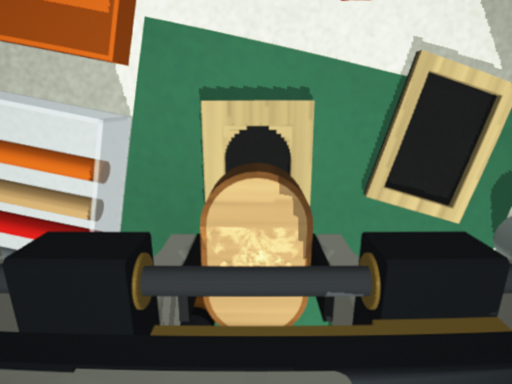

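The form is held over the oval frame. The plate's near corners are at (202,101) and (314,101), the opening's near arc is at (258,126), and the form's near end is at (258,168). The pouch frame is at (440,135).

```bash
python3 - <<'E'
from h import *
rel([(202,101,.012),(314,101,.012),(258,126,.012),(225,155,.012),(291,155,.012),(258,174,.208),(258,166,.184),(203,215,.208),(311,215,.208)])
E
```

```text
(202, 101) tool cm [ 7.76 -5.38]
(314, 101) tool cm [7.76 5.92]
(258, 126) tool cm [5.27 0.27]
(225, 155) tool cm [ 2.28 -3.18]
(291, 155) tool cm [2.28 3.74]
(258, 174) tool cm [4.3  0.15]
(258, 166) tool cm [4.23 0.16]
(203, 215) tool cm [ 2.32 -2.46]
(311, 215) tool cm [2.32 2.67]
```

{"method": "move_arm", "body": {
  "moves": [4.4,0.2,0.15,3.0,0,0,0,4.4,0,0,4.5,0,0,0,4.4,0,0,4.5,0,0,0,4.4,0,0,2.5,0,0,0,4.4,0,0,1.2,0,0,0,4.4,0,0,0,0,0,0]
}}

```text
clock: 18.55
tool_pos: [0.6374, -0.168, 0.0457]
orientation: [179.8, 0.0, -77.9]
force: [0.5, 0.0, 0.0]
opening: 0.0537
gripper_force: 30.0
```

```bash
python3 - <<'E'
from h import *
m,p,d=snap("wrist"); save("w9.png",cv2.resize(p[80:330,100:420],(768,600)))
go(.638,-.167,.0245,-78)
E
```

```text
tool shift cm [-0.12  0.03  2.29] turn z rad 0.002 now [ 0.6386 -0.1681  0.0474] [180.   -0.  -77.9]
```

View pics/w9.png

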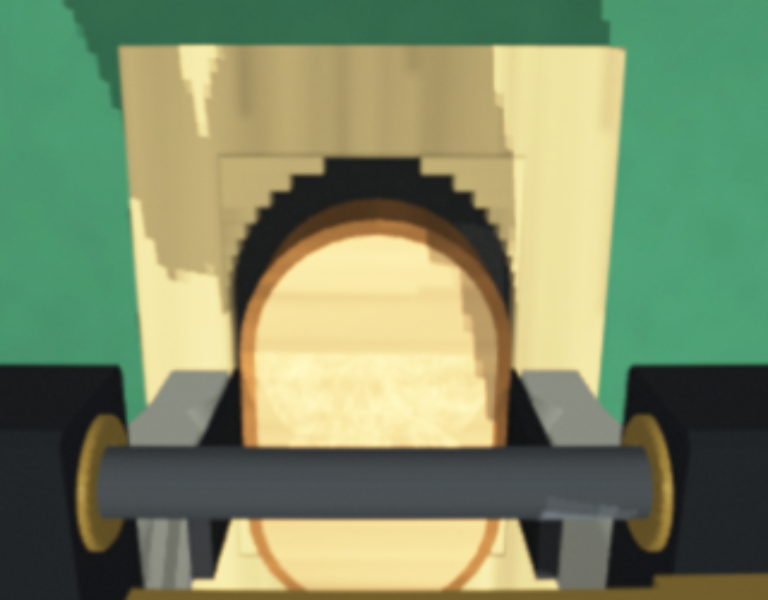

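The form is centred laterally: opening u=198 to 314, form u=200 to 312. The opening's near end is at (255,145) and the form's near bottom end at (256,163). I'll check the lengthwise offset.

```bash
python3 - <<'E'
from h import *
rel([(255,145.4,.012),(255.6,163,.0275)])
E
```

```text
(255, 145.4) tool cm [5.14 0.01]
(255.6, 163) tool cm [4.4  0.05]
```

{"method": "move_arm", "body": {
  "moves": [4.4,0,0,0.8,0,0,0,4.4,0,0,0,0,0,0]
}}

```text
clock: 18.8
tool_pos: [0.6386, -0.1681, 0.0398]
orientation: [-179.9, -0.0, -77.9]
force: [-0.6, 0.1, -0.6]
opening: 0.0538
gripper_force: 30.0
```

Gaps are symmetric to about 1 mm, so I'll continue down.

{"method": "move_arm", "body": {
  "moves": [4.4,0,0,0.8,0,0,0,4.4,0,0,0.5,0,0,0,4.4,0,0,0.1,0,0,0,4.4,0,0,0,0,0,0,4.4,0,0,0,0,0,0]
}}

```text
clock: 19.3
tool_pos: [0.6383, -0.1682, 0.0252]
orientation: [-180.0, -0.0, -77.9]
force: [-0.3, -0.2, -0.8]
opening: 0.0537
gripper_force: 30.0
```

{"method": "move_arm", "body": {
  "moves": [4.4,0,0,0.1,0,0,0,4.4,0,0,0,0,0,0]
}}

```text
clock: 19.5
tool_pos: [0.6385, -0.1682, 0.0246]
orientation: [-180.0, -0.0, -77.8]
force: [-1.5, 0.0, 2.6]
opening: 0.0536
gripper_force: 30.0
```

{"method": "move_arm", "body": {
  "moves": [7.2,0,0,0,0,0,0,7.2,0,0,0,0,0,0,7.2,0,0,0,0,0,0,7.2,0,0,-1.0,0,0,0,7.2,0,0,-3.0,0,0,0,8.7,0,0,-5.0,0,0,0,8.7,0,0,-5.0,0,0,0,8.7,0,0,-4.0,0,0,0]
}}

```text
clock: 20.3
tool_pos: [0.6386, -0.1684, 0.2083]
orientation: [-179.8, -0.1, -77.8]
force: [0.7, -1.2, 0.3]
opening: 0.0856
gripper_force: 0.0
```

```bash
python3 - <<'E'
from h import *
m,p,d=snap("wrist"); save("w10.png",p)
W=cloud(m,d);q=(abs(W[...,2]-.028)<.004)&(abs(W[...,0]-.638)<.07)&(abs(W[...,1]+.168)<.07)
v,u=np.where(q);print(rect(plane(m,np.c_[u,v],.028)),np.nanmedian(W[q],0))
go(.6165,.1635,.20,-110.7)
E
```

```text
(array([ 638.1, -167.9]), array([54.2, 88.8]), 11.4) [ 0.638489   -0.1696083   0.02928759]
tool shift cm [-33.04  -4.59   1.58] turn z rad 0.575 now [ 0.6416 -0.1692  0.2158] [-179.3   -0.3  -77.8]
```

View pics/w10.png

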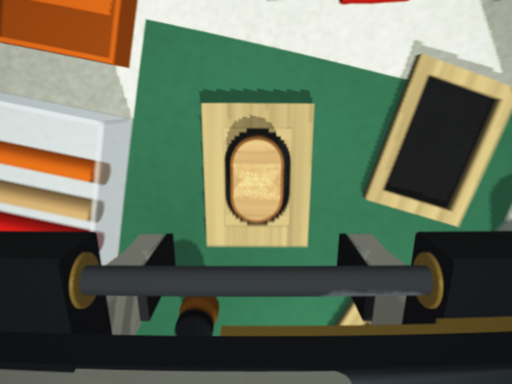

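The oval sits flat in its frame at (257,178), and the jar is standing. Next is the pouch form.

{"method": "move_arm", "body": {
  "moves": [8.7,-3.0,-0.45,0,0,0,0,8.7,-4.4,-0.65,0,0,0,0,8.7,-4.5,-0.65,0,0,0,0,8.7,-4.5,-0.65,0,0,0,0,8.7,-4.5,-0.65,0,0,0,0,8.7,-4.5,-0.65,0,0,0,0,8.7,-4.5,-0.65,0,0,0,0,8.7,-3.0,-0.5,0,0,0,0]
}}

```text
clock: 21.15
tool_pos: [0.6159, 0.1665, 0.2048]
orientation: [-180.0, 0.0, -77.8]
force: [0.8, 0.1, 0.2]
opening: 0.087
gripper_force: 0.0
```

{"method": "move_arm", "body": {
  "moves": [8.7,0,0,0,0,0,0.14,8.7,0,0,0,0,0,0.14,8.7,0,0,0,0,0,0.14,8.7,0,0,0,0,0,0.15,8.7,0,0,0,0,0,0,8.7,0,0,0,0,0,0]
}}

```text
clock: 21.75
tool_pos: [0.6164, 0.1637, 0.2044]
orientation: [-180.0, 0.0, -110.3]
force: [-0.4, -0.4, 0.1]
opening: 0.087
gripper_force: 0.0
```

```bash
python3 - <<'E'
from h import *
m,p,d=snap("wrist"); layers(m,p,cloud(m,d),.616,.16,['pouch'])
go(.6165,.1635,.0197,-110.7)
E
```

```text
pouch 968 [616.1 163.4] [ 67.3 109.1] -20.8 dz 0.025
tool shift cm [ 1.000e-02 -2.000e-02  1.847e+01] turn z rad 0.007 now [0.6164 0.1637 0.2044] [-180.     0.  -110.3]
```

{"method": "move_arm", "body": {
  "moves": [8.7,0,0,3.0,0,0,0.01,8.7,0,0,4.5,0,0,0,8.7,0,0,4.5,0,0,0,8.7,0,0,4.0,0,0,0,8.7,0,0,2.0,0,0,0,8.7,0,0,0.4,0,0,0,8.7,0,0,0,0,0,0]
}}

```text
clock: 22.5
tool_pos: [0.6165, 0.1636, 0.02]
orientation: [180.0, -0.1, -111.0]
force: [0.5, 0.2, 0.4]
opening: 0.0869
gripper_force: 0.0
```

{"method": "move_arm", "body": {
  "moves": [6.0,0,0,0,0,0,0,6.0,0,0,0,0,0,0,6.0,0,0,0,0,0,0,6.0,0,0,0,0,0,0,6.0,0,0,0,0,0,0,6.0,0,0,0,0,0,0]
}}

```text
clock: 23.1
tool_pos: [0.617, 0.1641, 0.0215]
orientation: [-179.9, 0.1, -111.1]
force: [-1.4, -0.9, 7.1]
opening: 0.0674
gripper_force: 30.0
```

{"method": "move_arm", "body": {
  "moves": [6.0,0,0,-1.0,0,0,0,6.0,0,0,-3.0,0,0,0,6.0,0,0,-4.5,0,0,0,6.0,0,0,-4.5,0,0,0,6.0,1.5,0,-4.0,0,0,0,6.0,3.0,0,-1.0,0,0,0,6.0,4.3,0,0,0,0,0,6.0,4.5,0,0,0,0,0]
}}

```text
clock: 23.9
tool_pos: [0.5678, 0.0389, 0.2013]
orientation: [-179.9, 0.1, -111.0]
force: [1.0, -0.1, -1.1]
opening: 0.0678
gripper_force: 30.0
```

{"method": "move_arm", "body": {
  "moves": [6.0,4.5,0,0,0,0,0,6.0,4.5,0,0,0,0,0,6.0,4.5,0,0,0,0,0,6.0,4.5,0,0,0,0,0,6.0,4.5,0.1,0,0,0,0,6.0,4.3,0.1,0,0,0,0,6.0,2.7,0,0,0,0,0,6.0,1.0,0,0,0,0,-0.1]
}}

```text
clock: 24.7
tool_pos: [0.4553, -0.2463, 0.2007]
orientation: [180.0, 0.0, -105.5]
force: [0.2, 0.6, -1.9]
opening: 0.0676
gripper_force: 30.0
```

{"method": "move_arm", "body": {
  "moves": [6.0,0,0,0,0,0,-0.1,6.0,0,0,0,0,0,-0.09,6.0,0,0,0,0,0,0,6.0,0,0,0,0,0,0]
}}

```text
clock: 25.1
tool_pos: [0.4568, -0.2442, 0.2005]
orientation: [-180.0, 0.0, -94.6]
force: [0.0, -0.4, -1.1]
opening: 0.0674
gripper_force: 30.0
```

```bash
python3 - <<'E'
from h import *
m,p,d=snap("wrist"); save("w11.png",p); frame(m,p,.458,-.244,"pouch")
go(.458,-.244,.0235,-94.3)
E
```

```text
pouch [  182   140   148   127 17574] plate [ 459.1 -211.8] [142.9 154.4] 85.4
tool shift cm [-0.03 -0.11 17.69] turn z rad -0.005 now [ 0.4569 -0.2442  0.2004] [-180.     0.   -94.6]
```

View pics/w11.png

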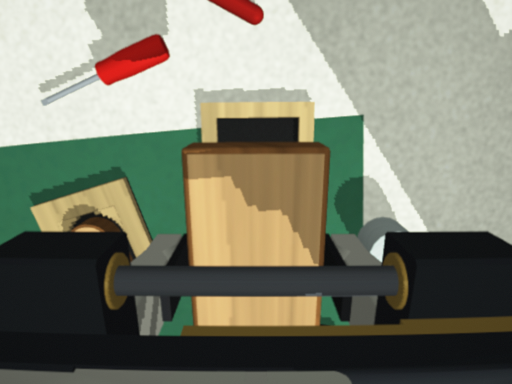

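The pouch is held over its frame. The plate's near corners are at (201,101) and (314,101), the opening's near edge is at v=118 (u=217 to 299), and the form's near top edge is at v=152 (u=183 to 329).

```bash
python3 - <<'E'
from h import *
rel([(201,101.5,.012),(314,101.5,.012),(217,118,.012),(299,118,.012),(183,152,.203),(329,152,.203),(185,145,.179),(327,145,.179)])
E
```

```text
(201, 101.5) tool cm [ 7.72 -5.42]
(314, 101.5) tool cm [7.72 5.86]
(217, 118) tool cm [ 6.1  -3.86]
(299, 118) tool cm [6.1  4.41]
(183, 152) tool cm [ 5.3  -3.25]
(329, 152) tool cm [5.3  3.37]
(185, 145) tool cm [ 5.34 -3.66]
(327, 145) tool cm [5.34 3.78]
```

{"method": "move_arm", "body": {
  "moves": [6.0,0.05,0.2,3.0,0,0,0,6.0,0,0,4.5,0,0,0,6.0,0,0,4.5,0,0,0,6.0,0,0,2.3,0,0,0,6.0,0,0,1.0,0,0,0,6.0,0,0,0,0,0,0,6.0,0,0,0,0,0,0]
}}

```text
clock: 25.85
tool_pos: [0.456, -0.2448, 0.0482]
orientation: [-179.9, -0.0, -94.5]
force: [0.2, 0.3, -1.2]
opening: 0.0677
gripper_force: 30.0
```

```bash
python3 - <<'E'
from h import *
m,p,d=snap("wrist"); save("w12.png",cv2.resize(p[80:330,100:420],(768,600)))
go(.458,-.244,.0255,-94.3)
E
```

```text
tool shift cm [-0.09 -0.17  2.31] turn z rad -0.003 now [ 0.4562 -0.2448  0.0486] [-179.9   -0.   -94.5]
```

View pics/w12.png

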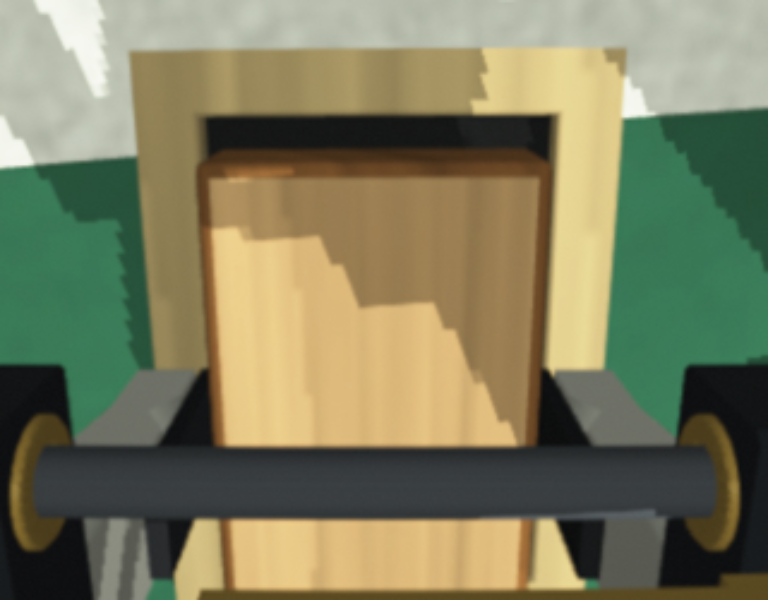

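```bash
python3 - <<'E'
from h import *
rel([(185.4,128.7,.012),(330.4,128.7,.012),(188.7,143,.027),(324.5,143,.027)])
E
```

```text
(185.4, 128.7) tool cm [ 6.08 -3.93]
(330.4, 128.7) tool cm [6.08 4.24]
(188.7, 143) tool cm [ 5.44 -3.47]
(324.5, 143) tool cm [5.44 3.64]
```

The form is nearly centred. I'll nudge it 1.5 mm and lower.

{"method": "move_arm", "body": {
  "moves": [6.0,-0.15,0.05,0.5,0,0,0,6.0,0,0,0.8,0,0,0,6.0,0,0,0.6,0,0,0,6.0,0,0,0.2,0,0,0,6.0,0,0,0,0,0,0,6.0,0,0,0,0,0,0]
}}

```text
clock: 26.5
tool_pos: [0.4545, -0.2431, 0.026]
orientation: [180.0, -0.0, -94.5]
force: [-0.9, -0.2, -1.8]
opening: 0.0677
gripper_force: 30.0
```

{"method": "move_arm", "body": {
  "moves": [6.0,0,0,0.1,0,0,0,6.0,0,0,0,0,0,0,6.0,0,0,0.05,0,0,0,6.0,0,0,0,0,0,0]
}}

```text
clock: 26.9
tool_pos: [0.4547, -0.2431, 0.0255]
orientation: [-180.0, -0.0, -94.5]
force: [-3.1, 2.6, 9.6]
opening: 0.0675
gripper_force: 30.0
```

Contact, so I'll release and retreat.

{"method": "move_arm", "body": {
  "moves": [8.7,0,0,0,0,0,0,8.7,0,0,0,0,0,0,8.7,0,0,0,0,0,0,8.7,0,0,-1.0,0,0,0,8.7,0,0,-3.0,0,0,0,8.7,0,0,-5.0,0,0,0,8.7,0,0,-5.0,0,0,0,8.7,0,0,-4.0,0,0,0]
}}

```text
clock: 27.7
tool_pos: [0.4548, -0.2433, 0.2085]
orientation: [-179.8, -0.0, -94.5]
force: [1.2, -0.6, -0.8]
opening: 0.0865
gripper_force: 0.0
```

{"method": "move_arm", "body": {
  "moves": [8.7,0,0,0,0,0,0,8.7,0,0,0,0,0,0,8.7,0,0,0,0,0,0]
}}

```text
clock: 28.0
tool_pos: [0.4538, -0.2428, 0.2041]
orientation: [179.9, 0.0, -94.5]
force: [-0.4, 0.2, 0.1]
opening: 0.0873
gripper_force: 0.0
```

```bash
python3 - <<'E'
from h import *
m,p,d=snap("wrist")
W=cloud(m,d);q=(abs(W[...,2]-.028)<.004)&(abs(W[...,0]-.456)<.08)&(abs(W[...,1]+.244)<.08)
v,u=np.where(q);P=W[q];print(rect(plane(m,np.c_[u,v],.028)),np.median(P,0)); A=np.c_[P[:,:2]-P[:,:2].mean(0),np.ones(len(P))]; print("tilt",np.linalg.lstsq(A,P[:,2],rcond=None)[0])
m,s,d=snap("scene"); save("fin.png",np.hstack([cv2.resize(s[150:260,90:330],(400,300)),cv2.resize(p,(400,300))]))
E
```

```text
(array([ 454.3, -243.5]), array([ 67.9, 108.6]), -4.2) [ 0.45429808 -0.24738944  0.02928741]
tilt [-0.00035505 -0.00039581  0.02927757]
```

View pics/fin.png

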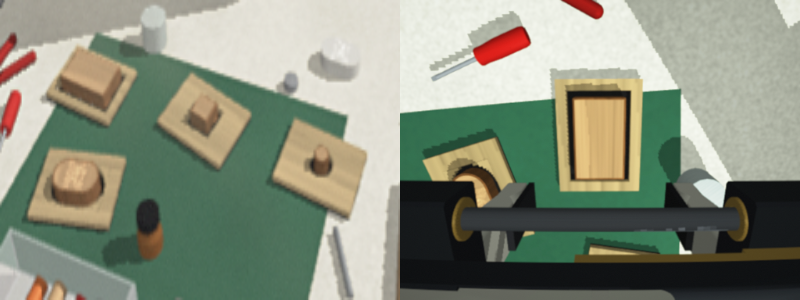

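All four forms sit in their frames: in the left panel, pouch (92,78), square (205,112), round (320,160) and oval (77,182). The jar is standing at (148,230) and the pouch is flat. Handing in.

```bash
python3 -c "
from plant import ctrl
print(ctrl.close_job())"
```

```text
the job is handed in; nothing more can be done
None
```

I set all four forms in their matching frames, top of the stack first, letting go of each before taking the next; the jar was left standing, and I handed the job in at about 28 s (no verdict was shown).

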